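# Seat a plaster insert in the wheel's bat

### The job

A round plaster insert has been left lying across the rim of the round recess in the plywood bat on the pottery wheel. Without picking it up, nudge it over with your fingers until it drops flat into the recess; then take the fingers off it and press down firmly on its middle with a fingertip so that it is bedded fully home. Leave everything else on the bench and the wheel where it is, and finish with the hand clear.

Things in the scene. Friction and masses are not known exactly. Their poses are not given: they have to be found in the camera images.
- insert: The loose plaster insert that is to be seated: a plain off-white disc, 100 mm in diameter, 12 mm thick, about 0.12 kg. It lies flat on the bat's top face, partly over the black-floored recess, its middle 40 to 56 mm from the recess's middle, in any direction. Origin at the centre of its underside, z up. It slides at about 1 N and tips a little as it goes over the edge.
- recess (a point): The middle of the recess's mouth, level with the bat's top face (187 mm above the table), z up. The recess is a round flat-bottomed pocket with a blackened floor in the middle of the bat, 104 mm in diameter and 10 mm deep. When the insert is home its underside is 10 mm below this point and its top stands 2 mm above the bat's top face.
- bat: Round plywood bat, 250 mm in diameter, 22 mm thick, pinned on the head of a grey tabletop pottery wheel; wheel, head and bat are fixed and do not turn. The recess is in its middle and its top face is otherwise flat and clear but for the insert. Origin at the centre of its underside, z up.
- beaker: Bystander: small terracotta beaker, 60 mm across, 65 mm tall, standing on the wheel's tool deck beside the bat (deck 127 mm above the table, so its top is about 5 mm above the bat). Origin at the centre of its underside.
- knife: Bystander: flat wooden modelling knife, 152 mm long, 9 mm thick, lying on the wheel's tool deck. Origin at its underside near the middle, x along it towards the blade.
- loop_tool: Bystander: double-ended loop trimming tool, 167 mm long, 11 mm thick, lying on the wheel's tool deck. Origin at the middle of its underside, x along it.
- bowl: Bystander: white ceramic bowl, 150 mm across, 62 mm tall, on the table. Origin at the centre of its underside.
- pot: Bystander: blue plastic dipping pot, 176 mm across, 105 mm tall, with a round handle that reaches 223 mm out from the middle along its -y. Origin at the centre of its underside.
- spare: Bystander: a second plaster insert of the same size lying on the table to the right of the wheel; not the one to be seated. Origin at the centre of its underside.
Not all that is in view belongs to the job. What is shaped like the insert but green or pink is not meant.

How it is judged:
By the outcome, as a careful person would: the job done as asked, in the order asked, and still so for the second after the job is handed in, with the robot touching nothing.
It also fails if it takes over 38 s, if anything falls off the work surface, if the arm or the gripper's body presses on something with over 40 N, if the wrist force passes 120 N, or if a joint passes its speed limit or range.

### The arm

A 7-joint arm with a two-finger parallel gripper is mounted at the origin on the work surface. World frame = base frame: x ahead of the robot, y to its left, z up, the work surface at z = 0. Lengths are in mm, angles in degrees, forces in N, time in s.
With the tool pointing down it reaches from about 400 to 925 mm from the base axis. Payload 5.6 kg.
Tool frame: the origin (TCP) lies at the very end of the fingers, on their centre line; the grasp point (between the pads) lies 19 mm behind it; z points along the fingers, y is the direction in which the jaws open and shut (so a half turn about z gives the same grasp; the last joint's range is limited). The gripper opens to 85 mm and grips with 20 to 120 N. Pads are 22 mm wide; open, the fingers measure 114 mm over their backs; the gripper's body (76 mm by 85 mm) begins 54 mm behind the grasp point. The pads swing forward as they close: fully open they stand 13 mm farther back than shut.
Start: joints at [-76.146, 26.786, -0.665, 91.828, 0.344, 61.387, -3.226], TCP at [182.668, 623.811, 231.29] pointing down, gripper open.
Joint ranges: [-144.91, 144.91], [-17.63, 115.5], [-89.93, 88.59], [15.96, 139.68], [-74.01, 254.01], [8.47, 105.57], [-167.45, 167.45]. Speed limits (degrees/s): [147.25, 147.25, 180, 180, 180, 180, 180].

### API

Orientations are given as [roll, pitch, yaw] about the fixed x, y, z axes, in that order (R = Rz(yaw) Ry(pitch) Rx(roll)).
In Python, from plant import sense, camera, job_done, look_for, cut_out, spot_point gives the robot as it stands. The module is installed in compiled form; this text tells all that it offers.
- The arm moves only by the tool step_arm, never from a script. Its argument "increments" is a list of rows, each a list of 3 entries, a list of its own where there are three numbers: the shift along the tool's x, y, z in m, then the turn, a rotation vector about the tool's x, y, z in rad, then the closure, from -1 (fully open) to 1 (shut). In form: [[[dx, dy, dz], [rx, ry, rz], hand], ...]. A call has 1 to 20 rows; each row is the pose to reach, as a shift and turn from the pose commanded when the call began, along the tool's axes at that moment; what a row does not reach only later rows make up. A row lasts 1/10 s, in which the tool goes at most 50 mm and 8.59 degrees, less where a joint would pass 70% of its speed; a pose out of reach is approached as far as the arm can. A call with a gripper value outside its range is refused whole. The fingers move at their own pace and stop on an object; "squeeze" is the grip in N (left out, the last holds). Time passes only in rows, so rows that repeat a pose let the fingers close. It gives the time, the measured TCP pose, the force and the opening at its end, in the units of the state.
- sense(): the state, without advancing time (a new reading comes with each control period).
- camera(name): name is "side" or "top" or "wrist"; returns a dict with "image" (384x512x3 uint8, red, green, blue), "K" (3x3 intrinsics, pixels), "rvec" (rotation vector, rad) and "tvec" (3), from world to camera coordinates, as OpenCV has them; the wrist camera has in their place "tool_from_camera" (4x4, takes a point from camera to tool coordinates, whose origin is the TCP and whose axes are the flange's). Camera axes: x right, y down, z forward; pixel columns grow to the right and rows downward; lengths in mm; the calibration is good to about 2 mm. A picture is of the moment at which its call begins: read the wrist's pose just before it. There is no depth.
- job_done(): hands the job in, once; it reports no verdict.
Trained networks look in a picture, given as the dict that the camera call returned (one of the last four; its "shot" number tells which), for a name from the list of things; names that differ only in an ending like _2 or _b are one class to them, and where a whole thing is asked for, a point or a joint stands for the part that bears it (a point fixed in the world has none). Each returns a list of dicts, best first, with "score" (0 to 1); they miss things now and then, are a little off and sometimes report something else, mostly with a low value. They report only what shows in the picture. A call takes as long as a camera call. They do not tell look-alikes from the thing itself.
- look_for(thing, picture): "box" ([left, top, right, bottom] in pixels, round what is visible of it).
- cut_out(thing, picture): "region" (384x512 bool, what is visible of it) and "box" ([left, top, right, bottom] in pixels, round what is visible of it).
- spot_point(thing, picture): "pixel" ([row, column] in pixels: a listed point, or the origin of a listed thing).
The state is a dict: "clock": time; "joint_pos": joint angles; "qd": joint speeds; "joint_torque": joint torques, N m; "tcp_pos": TCP position; "tcp_rot": TCP orientation; "ft_force": force on the tool from outside, world axes, zero at the start; "torque": the same for the moment, N m; "finger_gap": finger opening in mm.
Only numpy, scipy, OpenCV 4.12 (cv2) and the standard library are available. Lean on these libraries where they do the work, as an engineer would, in place of code of your own. Each camera call takes 0.05 s, during which the arm holds its last target.

## Working session

There is one attempt and no reset: what is moved stays moved. The work goes in short steps, Python scripts to look and compute and a tool call to move; the robot and the scene stay as the last step left them, time stands still between calls to the robot, and variables do not carry over. Pictures are saved under pics/ and viewed, and the job is handed in when it is done.

Besides the shell and the picture viewer there is one more tool, called after "Emit:" by a JSON object that holds its "op" and its "data". step_arm: Moves the arm, as the interface text tells. Its arguments: {"type":"object","properties":{"increments":{"type":"array","items":{"type":"array"}},"squeeze":{"type":"number"}},"required":["increments"]}

```bash
mkdir -p pics; cat > h.py <<'E'
import numpy as np, cv2
from plant import sense, camera, job_done, look_for, cut_out, spot_point
def save(p,name): cv2.imwrite('pics/'+name+'.png', cv2.cvtColor(p['image'],cv2.COLOR_RGB2BGR))
def ray(p,px,py):
    R=cv2.Rodrigues(np.array(p['rvec'],float))[0]; t=np.array(p['tvec'],float).ravel(); K=np.array(p['K'],float)
    d=R.T@np.linalg.inv(K)@np.array([px,py,1.0]); return -R.T@t, d
def onz(p,px,py,z):
    c,d=ray(p,px,py); return c+d*(z-c[2])/d[2]
def proj(p,P):
    return cv2.projectPoints(np.array(P,float).reshape(-1,3),np.array(p['rvec'],float),np.array(p['tvec'],float),np.array(p['K'],float),None)[0].reshape(-1,2)
E
python3 - <<'E'
from h import *
s=sense(); print(s)
for n in ['top','side']:
    p=camera(n); save(p,n+'0')
    for t in ['insert','recess','bat']:
        for r in spot_point(t,p)[:3]: print(n,t,r, onz(p,r['pixel'][1],r['pixel'][0],{'insert':187,'recess':187,'bat':165}[t]).round(1))
    for r in look_for('insert',p): print(n,'look',r)
E
```

```text
{'clock': 0.0, 'joint_pos': array([-76.14694858,  26.83819404,  -0.66564863,  91.88145311,
         0.34224679,  61.38609989,  -3.22503238]), 'qd': array([-0.01758342, -0.05158391,  0.07480119, -0.00551606, -0.05743822,
       -0.00998075, -0.01013341]), 'joint_torque': array([ 3.53312143e-04, -5.32377720e+01,  2.16916233e-02, -2.51306999e+01,
        1.14658079e-02,  7.67077465e-03, -1.33464107e-05]), 'tcp_pos': array([182.50786876, 623.26455779, 230.30963143]), 'tcp_rot': array([-1.79896386e+02,  5.47048640e-03,  1.63680324e+02]), 'ft_force': array([-0.33569296,  0.48946442,  0.32228043]), 'torque': array([0.02686288, 0.01285301, 0.01249835]), 'finger_gap': 85.26748522507376}
top insert {'pixel': [124.2, 187.2], 'score': 0.97} [779.9 111.9 187. ]
top insert {'pixel': [196.3, 135.5], 'score': 0.86} [565.7 256.1 187. ]
top insert {'pixel': [235.8, 118.9], 'score': 0.79} [453.1 298.6 187. ]
top recess {'pixel': [196.8, 252.3], 'score': 0.56} [561.3 -79.1 187. ]
top bat {'pixel': [197.3, 254.2], 'score': 0.97} [563.1 -84.2 165. ]
top look {'box': [167.9, 110.6, 199.8, 139.0], 'score': 
[... 230 characters left out ...]
 245.0], 'score': 0.56}
side insert {'pixel': [375.2, 255.0], 'score': 0.96} [455.5 457.  187. ]
side insert {'pixel': [271.6, 139.5], 'score': 0.86} [741.3 295.6 187. ]
side insert {'pixel': [346.5, 208.1], 'score': 0.67} [549.6 424.8 187. ]
side recess {'pixel': [174.7, 263.5], 'score': 0.78} [567.7 -92.  187. ]
side bat {'pixel': [183.7, 260.5], 'score': 0.63} [572.4 -79.7 165. ]
side look {'box': [232.7, 351.7, 279.9, 384.0], 'score': 0.96}
side look {'box': [187.5, 323.1, 226.0, 364.6], 'score': 0.84}
side look {'box': [338.4, 210.6, 372.2, 239.7], 'score': 0.74}
side look {'box': [117.7, 255.6, 158.0, 288.0], 'score': 0.65}
side look {'box': [241.9, 172.9, 276.6, 201.6], 'score': 0.56}
```

View pics/top0.png

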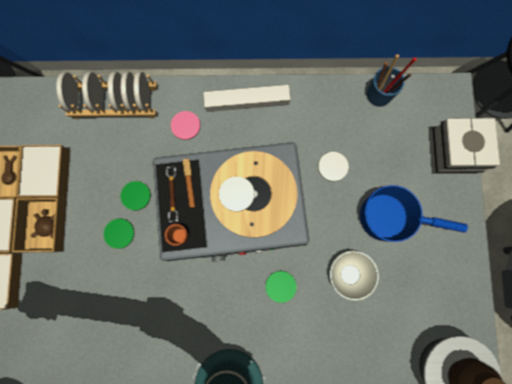

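View pics/side0.png

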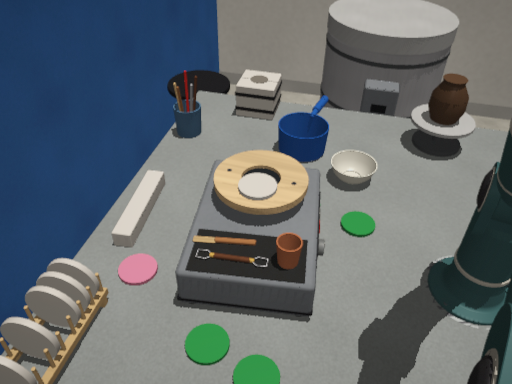

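The top view has the bat at (254,194). A white disc lies on it at about (237,194), over the left part of the black recess.

Things that could be taken for the insert:
- the white disc on the bat, at (237,194)
- the spare on the table, at (334,166), to the right of the wheel
- the pink disc, at (185,125)
- the green discs, at (136,195), (119,233) and (281,286)
- the white plates in the rack at (107,93)

By the description the insert is the disc on the bat, so I'll check it in a crop and measure it.

```bash
python3 - <<'E'
from h import *
p=camera('top'); q=camera('side')
for n,P in (('top',p),('side',q)):
    c=proj(P,[563,-80,187])[0]; x,y=int(c[0]),int(c[1])
    im=cv2.cvtColor(P['image'],cv2.COLOR_RGB2BGR)[y-60:y+60,x-75:x+75]
    cv2.imwrite(f'pics/{n}crop.png',cv2.resize(im,None,fx=5,fy=5,interpolation=cv2.INTER_CUBIC)); print(n,x-75,y-60)
    hsv=cv2.cvtColor(P['image'],cv2.COLOR_RGB2HSV)
    # bat colour
    bat=((hsv[...,1]>60)&(hsv[...,2]>150)&(hsv[...,0]>8)&(hsv[...,0]<30)).astype('u1')
    ins=((hsv[...,1]<45)&(hsv[...,2]>175)).astype('u1')
    for nm,m,z in(('bat',bat,187),('ins',ins,199)):
        k,l,st,ce=cv2.connectedComponentsWithStats(m)
        best=[i for i in range(1,k) if st[i,4]>150 and abs(ce[i]-c).max()<45]
        for i in best:
            print(n,nm,st[i],ce[i])
            cs=max(cv2.findContours((l==i).astype('u1'),cv2.RETR_EXTERNAL,cv2.CHAIN_APPROX_NONE)[0],key=len)[:,0,:]
            W=np.array([onz(P,a,b,z)[:2] for a,b in cs])
            A=np.c_[2*W,np.ones(len(W))]; s=np.linalg.lstsq(A,(W**2).sum(1),rcond=None)[0]
            r=np.sqrt(s[2]+s[0]**2+s[1]**2); print('  circ',s[:2].round(1),r.round(1),'resid',np.abs(np.hypot(*(W-s[:2]).T)-r).mean().round(2))
    for t,z in(('insert',187),('beaker',127),('knife',127),('loop_tool',127)):
        for r in spot_point(t,P)[:5]:
            print(n,t,r['pixel'],r['score'],onz(P,r['pixel'][1],r['pixel'][0],z).round(0))
E
```

```text
top 177 136
top bat [ 210  151   88   87 4426] [256.21351107 193.86918211]
  circ [572.3 -81.9] 124.9 resid 0.66
top ins [219 177  38  34 949] [236.4573235  193.43730242]
  circ [569.7 -34.6] 48.5 resid 1.0
top insert [195.8, 133.9] 0.95 [567. 261. 187.]
top insert [236.2, 118.4] 0.88 [452. 300. 187.]
top insert [126.9, 187.2] 0.88 [772. 112. 187.]
top insert [284.3, 277.4] 0.75 [ 315. -147.  187.]
top insert [195.8, 234.9] 0.67 [565. -29. 187.]
top beaker [236.9, 182.9] 0.67 [452. 129. 127.]
top knife [184.9, 188.7] 0.52 [609. 115. 127.]
top loop_tool [192.2, 170.9] 0.46 [587. 169. 127.]
side 189 117
side bat [ 214  150   95   59 3222] [261.39137182 177.72377405]
  circ [572.8 -82. ] 123.7 resid 0.89
side ins [238 173  39  25 753] [257.17397078 184.80478088]
  circ [570.8 -33. ] 48.1 resid 0.85
side insert [270.7, 139.9] 0.9 [742. 293. 187.]
side insert [224.2, 354.4] 0.73 [319.  39. 187.]
side insert [190.6, 255.6] 0.7 [572. -22. 187.]
side insert [347.2, 208.4] 0.67 [549. 426. 187.]
side insert [373.7, 254.8] 0.56 [456. 454. 187.]
side beaker [260.2, 287.3] 0.61 [457. 134. 127.]
side knife [242.4, 228.7] 0.58 [604. 114. 127.]
side knife [190.1, 257.3] 0.19 [585. -97. 127.]
side loop_tool [258.7, 231.7] 0.51 [583. 162. 127.]
side loop_tool [186.0, 260.7] 0.4 [ 580. -117.  127.]
```

View pics/topcrop.png

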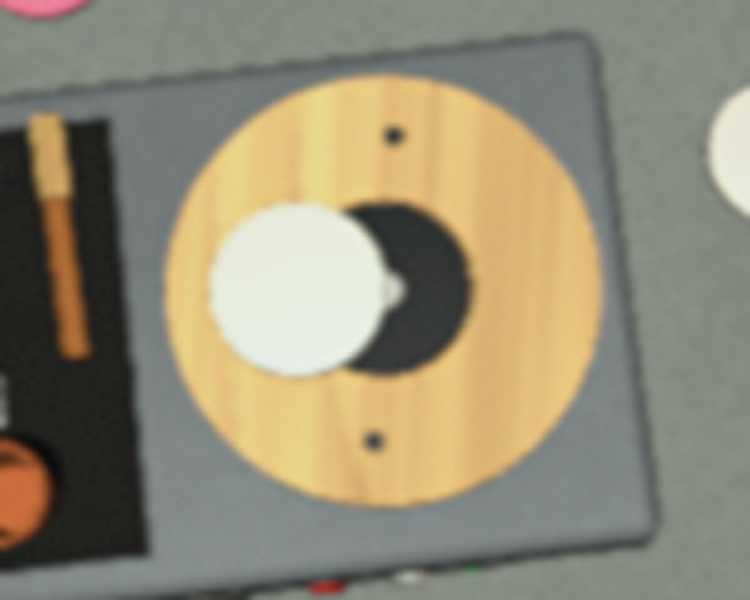

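View pics/sidecrop.png

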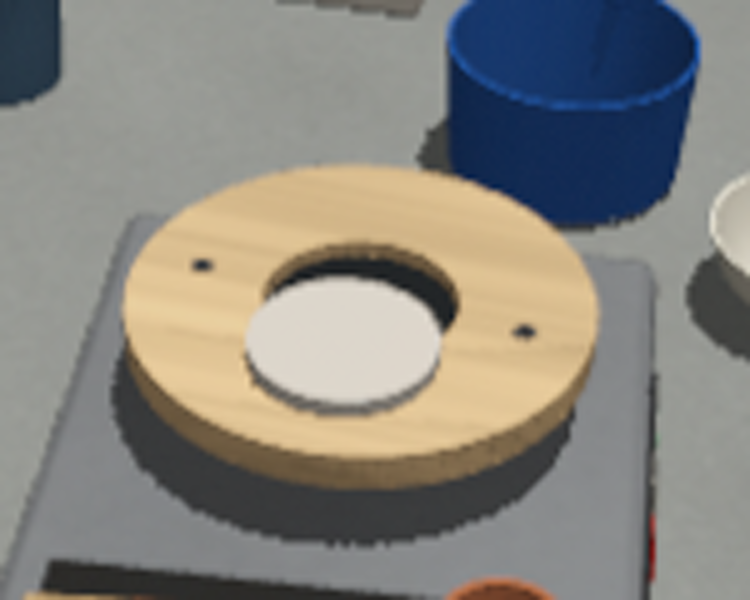

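The crop shows a plain off-white disc on the bat, resting at about (236,193) over the black-floored recess, so this is the insert. The recess middle comes out at about (572.5,-82) and the insert at about (570,-34). I'll push along -y, with two part-open fingers cradling the disc. First I'll lift and hover behind it.

Emit:
{"op": "step_arm", "data": {"increments": [[[0,0,-0.05],[0,0,0],-0.2],[[0,0,-0.1],[0,0,0],-0.2],[[-0.5435,-0.47,-0.109],[0,0,1.239],-0.2],[[-0.5435,-0.47,-0.109],[0,0,1.239],-0.2],[[-0.5435,-0.47,-0.109],[0,0,1.239],-0.2],[[-0.5435,-0.47,-0.109],[0,0,1.239],-0.2],[[-0.5435,-0.47,-0.109],[0,0,1.239],-0.2],[[-0.5435,-0.47,-0.109],[0,0,1.239],-0.2],[[-0.5435,-0.47,-0.109],[0,0,1.239],-0.2],[[-0.5435,-0.47,-0.109],[0,0,1.239],-0.2],[[-0.5435,-0.47,-0.109],[0,0,1.239],-0.2],[[-0.5435,-0.47,-0.109],[0,0,1.239],-0.2],[[-0.5435,-0.47,-0.109],[0,0,1.239],-0.2],[[-0.5435,-0.47,-0.109],[0,0,1.239],-0.2],[[-0.5435,-0.47,-0.109],[0,0,1.239],-0.2],[[-0.5435,-0.47,-0.109],[0,0,1.239],-0.2],[[-0.5435,-0.47,-0.109],[0,0,1.239],-0.2],[[-0.5435,-0.47,-0.109],[0,0,1.239],-0.2],[[-0.5435,-0.47,-0.109],[0,0,1.239],-0.2],[[-0.5435,-0.47,-0.109],[0,0,1.239],-0.2]]}}

```text
clock: 3.0
tcp_pos: [571.6, 21.8, 340.2]
tcp_rot: [-180.0, -0.1, 92.8]
ft_force: [0.1, -0.2, -0.3]
finger_gap: 51.6
```

```bash
cat >> h.py <<'E'
from scipy.spatial.transform import Rotation as Ro
def wcam(name):
    s=sense(); p=camera('wrist'); save(p,name)
    T=np.eye(4); T[:3,:3]=Ro.from_euler('xyz',s['tcp_rot'],degrees=True).as_matrix(); T[:3,3]=s['tcp_pos']
    M=np.linalg.inv(T@np.array(p['tool_from_camera'],float))
    p['rvec']=cv2.Rodrigues(M[:3,:3])[0]; p['tvec']=M[:3,3]; return s,p
def circ(P,m,z,c=None,amin=300):
    k,l,st,ce=cv2.connectedComponentsWithStats(m.astype('u1'))
    for i in range(1,k):
        if st[i,4]<amin: continue
        cs=max(cv2.findContours((l==i).astype('u1'),cv2.RETR_EXTERNAL,cv2.CHAIN_APPROX_NONE)[0],key=len)[:,0,:]
        cs=np.array([q for q in cs if 1<q[0]<510 and 1<q[1]<382])
        if len(cs)<10: continue
        W=np.array([onz(P,a,b,z)[:2] for a,b in cs])
        for _ in range(4):
            A=np.c_[2*W,np.ones(len(W))]; s=np.linalg.lstsq(A,(W**2).sum(1),rcond=None)[0]
            r=np.sqrt(s[2]+s[0]**2+s[1]**2); e=np.abs(np.hypot(*(W-s[:2]).T)-r)
            W=W[e<=max(2.5*np.median(e),.5)]
        print('  circ',s[:2].round(1),r.round(1),'resid',e.mean().round(2),'area',st[i,4],'px',ce[i].round())
E
python3 - <<'E'
from h import *
s,p=wcam('w1'); print(s['tcp_pos'],s['ft_force'])
print(np.array(p['tool_from_camera']).round(2))
hsv=cv2.cvtColor(p['image'],cv2.COLOR_RGB2HSV)
print('ins'); circ(p,(hsv[...,1]<45)&(hsv[...,2]>175),199)
print('bat'); circ(p,(hsv[...,1]>60)&(hsv[...,2]>130)&(hsv[...,0]>8)&(hsv[...,0]<30),187)
E
```

```text
[571.64677494  21.76158797 340.18620477] [ 0.06862335 -0.1665838  -0.26146059]
[[   0.     -0.96   -0.29   73.52]
 [   1.      0.      0.      0.32]
 [   0.     -0.29    0.96 -142.21]
 [   0.      0.      0.      1.  ]]
ins
  circ [803.7  -3.8] 63.9 resid 24.26 area 5224 px [471. 207.]
  circ [571.6 -35. ] 47.4 resid 1.07 area 4144 px [255. 237.]
  circ [ 426.8 -218.2] 26.5 resid 3.49 area 838 px [141. 357.]
bat
  circ [455.9 138.6] 28.2 resid 0.57 area 960 px [155.  60.]
  circ [610.9 111.6] 39.4 resid 16.95 area 1553 px [307.  94.]
  circ [492.4 -57.2] 47.5 resid 6.56 area 2632 px [180. 229.]
  circ [601.9 -96.6] 85.2 resid 12.31 area 5657 px [281. 286.]
```

View pics/w1.png

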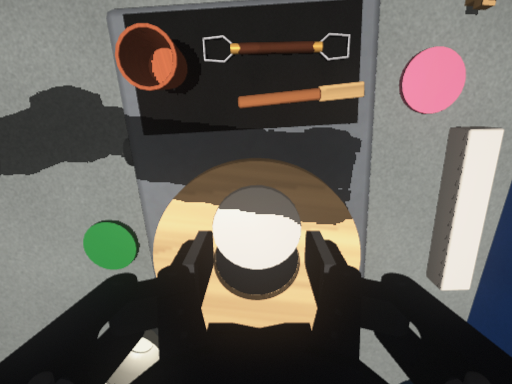

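The wrist view shows the insert at (257,228), the recess's free part at (257,270), and the fingers either side. Insert and recess line up sideways to within about 1 mm. I'll go down behind the insert, then feel for the bat face.

Emit:
{"op": "step_arm", "data": {"increments": [[[0.009,0,0.04],[0,0,0.026],-0.2],[[0.009,0,0.08],[0,0,0.026],-0.2],[[0.009,0,0.12],[0,0,0.026],-0.2],[[0.009,0,0.145],[0,0,0.026],-0.2],[[0.009,0,0.151],[0,0,0.026],-0.2],[[0.009,0,0.151],[0,0,0.026],-0.2]]}}

```text
clock: 3.65
tcp_pos: [571.4, 30.0, 189.1]
tcp_rot: [-179.9, 0.0, 91.3]
ft_force: [0.4, -0.4, 0.4]
finger_gap: 51.3
```

Emit:
{"op": "step_arm", "data": {"increments": [[[0,0,0.001],[0,0,0],-0.2],[[0,0,0.002],[0,0,0],-0.2]]}}

```text
clock: 3.85
tcp_pos: [572.9, 29.3, 189.1]
tcp_rot: [179.8, -0.0, 91.2]
ft_force: [-0.7, -0.5, 0.4]
finger_gap: 51.5
```

Emit:
{"op": "step_arm", "data": {"increments": [[[0,0,0.001],[0,0,0],-0.2],[[0,0,0.002],[0,0,0],-0.2]]}}

```text
clock: 4.05
tcp_pos: [572.1, 29.1, 186.0]
tcp_rot: [179.9, -0.0, 91.2]
ft_force: [-0.0, 0.3, 0.5]
finger_gap: 51.5
```

Emit:
{"op": "step_arm", "data": {"increments": [[[0,0,0.001],[0,0,0],-0.2],[[0,0,0.001],[0,0,0],-0.2]]}}

```text
clock: 4.25
tcp_pos: [571.7, 29.0, 184.3]
tcp_rot: [180.0, -0.0, 91.2]
ft_force: [-0.5, -0.3, 0.3]
finger_gap: 51.1
```

Emit:
{"op": "step_arm", "data": {"increments": [[[0,0,0.001],[0,0,0],-0.2],[[0,0,0.001],[0,0,0],-0.2]]}}

```text
clock: 4.45
tcp_pos: [571.9, 29.0, 183.9]
tcp_rot: [180.0, -0.0, 91.2]
ft_force: [-1.2, -0.0, 5.2]
finger_gap: 51.3
```

Emit:
{"op": "step_arm", "data": {"increments": [[[0,0,0.001],[0,0,0],-0.2],[[0,0,0.001],[0,0,0],-0.2]]}}

```text
clock: 4.65
tcp_pos: [571.9, 29.0, 183.8]
tcp_rot: [180.0, -0.1, 91.2]
ft_force: [-4.9, 0.3, 12.5]
finger_gap: 51.2
```

The bat was felt at TCP z ≈ 184, so at this opening the tips stand about 3 mm behind the TCP. I'll lift 5 mm, leaving the tips about 3 mm over the bat, and push slowly.

Emit:
{"op": "step_arm", "data": {"increments": [[[0,0,-0.005],[0,0,0],-0.2],[[-0.003,0,-0.005],[0,0,0],-0.2],[[-0.006,0,-0.005],[0,0,0],-0.2],[[-0.009,0,-0.005],[0,0,0],-0.2],[[-0.012,0,-0.005],[0,0,0],-0.2],[[-0.015,0,-0.005],[0,0,0],-0.2],[[-0.018,0,-0.005],[0,0,0],-0.2],[[-0.021,-0.0003,-0.005],[0,0,0],-0.2],[[-0.024,-0.0003,-0.005],[0,0,0],-0.2],[[-0.027,-0.0004,-0.005],[0,0,0],-0.2],[[-0.03,-0.0005,-0.005],[0,0,0],-0.2],[[-0.033,-0.0006,-0.005],[0,0,0],-0.2],[[-0.036,-0.0006,-0.005],[0,0,0],-0.2],[[-0.039,-0.0006,-0.005],[0,0,0],-0.2],[[-0.042,-0.0006,-0.005],[0,0,0],-0.2],[[-0.044,-0.0006,-0.005],[0,0,0],-0.2]]}}

```text
clock: 6.25
tcp_pos: [572.1, -15.3, 187.3]
tcp_rot: [180.0, -0.0, 91.2]
ft_force: [-0.1, 0.5, 1.0]
finger_gap: 50.9
```

```bash
python3 - <<'E'
from h import *
s,p=wcam('w2'); print(s['tcp_pos'],s['ft_force'],s['clock'])
q=camera('side'); save(q,'s2')
cv2.imwrite('pics/s2c.png',cv2.resize(cv2.imread('pics/s2.png')[117:237,189:339],None,fx=5,fy=5))
E
```

```text
[572.0998121  -15.27781299 187.33355891] [-0.11770187  0.54934755  0.95861751] 6.25
```

View pics/w2.png

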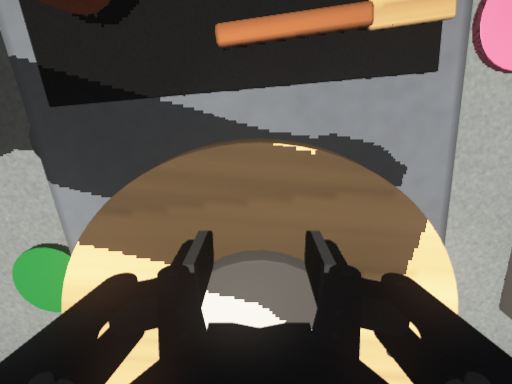

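View pics/s2c.png

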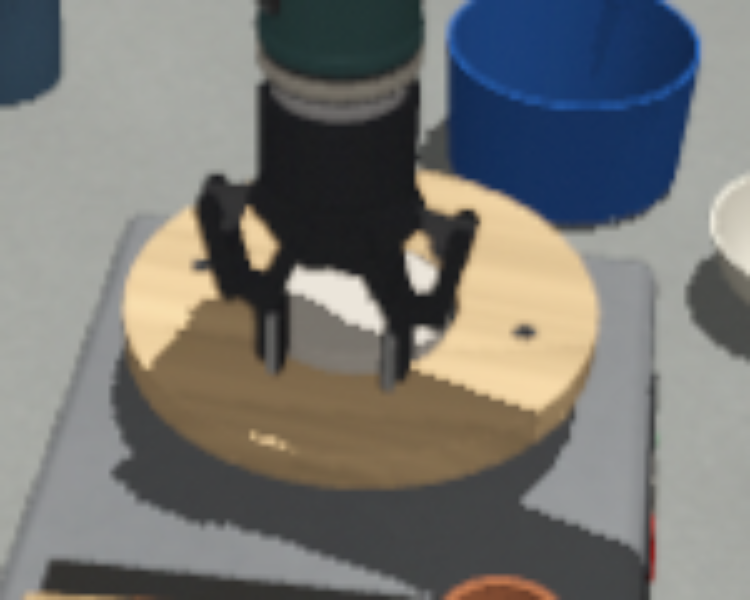

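The wrist view shows the insert's rear edge at row 250, cradled between the fingertips at (205,240) and (315,240). The side crop shows the insert nearly covering the recess. I'll push on in small steps.

Emit:
{"op": "step_arm", "data": {"increments": [[[-0.0015,0,0],[0,0,0],-0.2],[[-0.003,0,0],[0,0,0],-0.2],[[-0.0045,0,0],[0,0,0],-0.2],[[-0.006,0,0],[0,0,0],-0.2],[[-0.0075,0,0],[0,0,0],-0.2],[[-0.009,0,0],[0,0,0],-0.2],[[-0.01,0,0],[0,0,0],-0.2],[[-0.011,0,0],[0,0,0],-0.2],[[-0.0115,0,0],[0,0,0],-0.2]]}}

```text
clock: 7.25
tcp_pos: [572.3, -26.6, 187.3]
tcp_rot: [180.0, 0.0, 91.2]
ft_force: [0.4, 0.3, 0.1]
finger_gap: 50.9
```

```bash
python3 - <<'E'
from h import *
s,p=wcam('w3'); print(s['tcp_pos'],s['ft_force'],s['clock'])
cv2.imwrite('pics/w3c.png',cv2.resize(cv2.imread('pics/w3.png')[190:384,160:360],None,fx=3,fy=3))
q=camera('side'); save(q,'s3')
cv2.imwrite('pics/s3c.png',cv2.resize(cv2.imread('pics/s3.png')[117:237,189:339],None,fx=5,fy=5))
E
```

```text
[572.31968383 -26.62062614 187.3168869 ] [0.39900586 0.31027645 0.06546166] 7.25
```

View pics/w3c.png

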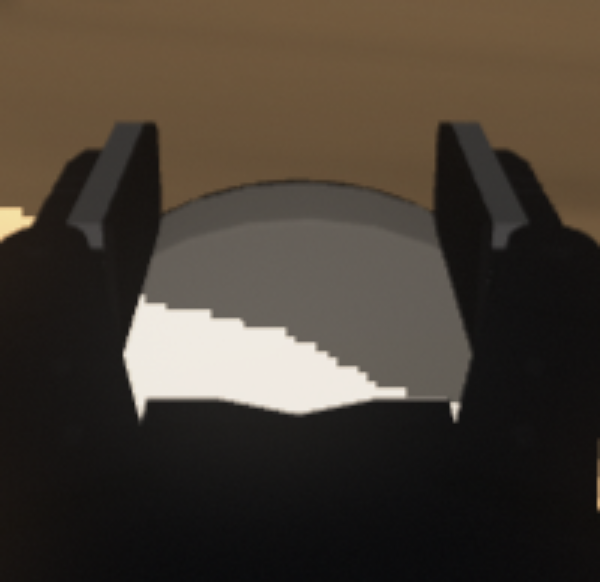

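View pics/s3c.png

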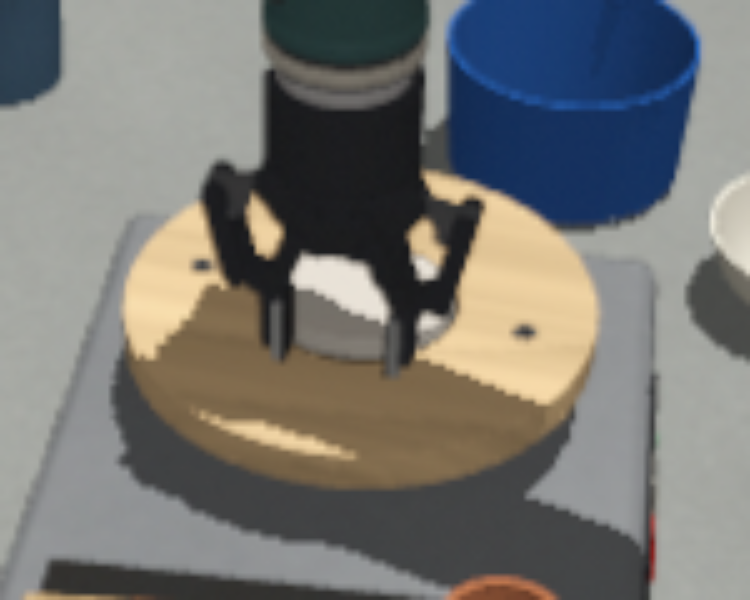

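The rear edge still shows its side face (crop rows 180-220), so it hasn't dropped yet. I'll nudge a bit further.

Emit:
{"op": "step_arm", "data": {"increments": [[[-0.0005,0,0],[0,0,0],-0.2],[[-0.001,0,0],[0,0,0],-0.2],[[-0.0015,0,0],[0,0,0],-0.2],[[-0.002,0,0],[0,0,0],-0.2],[[-0.002,0,0],[0,0,0],-0.2]]}}

```text
clock: 7.85
tcp_pos: [572.4, -28.7, 187.3]
tcp_rot: [180.0, 0.0, 91.2]
ft_force: [-0.9, -0.1, 0.7]
finger_gap: 51.1
```

```bash
python3 - <<'E'
from h import *
s,p=wcam('w4'); print(s['tcp_pos'],s['ft_force'],s['clock'])
cv2.imwrite('pics/w4c.png',cv2.resize(cv2.imread('pics/w4.png')[190:384,160:360],None,fx=3,fy=3))
E
```

```text
[572.40759065 -28.71688302 187.3468666 ] [-0.88774324 -0.0574143   0.6607695 ] 7.85
```

View pics/w4c.png

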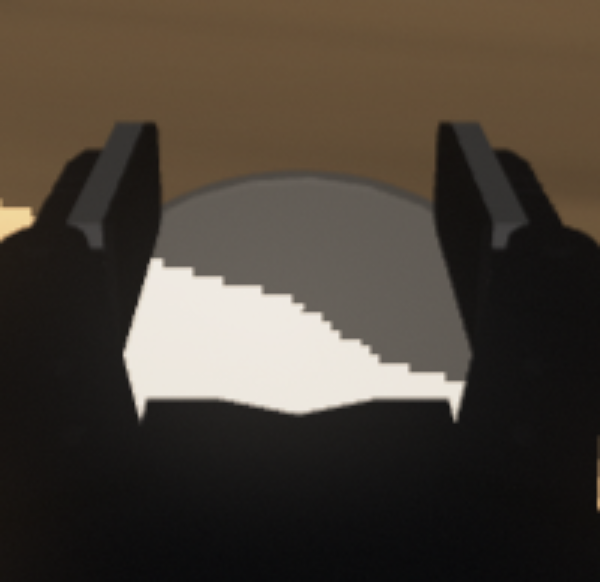

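It has dropped: only a thin rear edge shows (crop row ~175). Now I'll lift off, shut the fingers and check.

Emit:
{"op": "step_arm", "data": {"increments": [[[0,0,-0.015],[0,0,0],-0.2],[[0,0,-0.055],[0,0,0],-0.2],[[0.03,0,-0.09],[0,0,0],1],[[0.06,0,-0.11],[0,0,0],1],[[0.06,0,-0.11],[0,0,0],1],[[0.06,0,-0.11],[0,0,0],1],[[0.06,0,-0.11],[0,0,0],1]], "squeeze": 20}}

```text
clock: 8.6
tcp_pos: [570.7, 30.3, 297.2]
tcp_rot: [-180.0, 0.0, 91.1]
ft_force: [-0.8, 0.2, 0.5]
finger_gap: -0.1
```

```bash
python3 - <<'E'
from h import *
s,p=wcam('w5'); print(s['tcp_pos'],s['ft_force'],s['clock'],s['finger_gap'])
q=camera('side'); save(q,'s5')
cv2.imwrite('pics/s5c.png',cv2.resize(cv2.imread('pics/s5.png')[117:237,189:339],None,fx=5,fy=5))
for P in(p,q):
    hsv=cv2.cvtColor(P['image'],cv2.COLOR_RGB2HSV)
    print('ins'); circ(P,(hsv[...,1]<50)&(hsv[...,2]>175),189)
    for t,z in(('insert',177),('recess',187)):
        for r in spot_point(t,P)[:4]: print(t,r,onz(P,r['pixel'][1],r['pixel'][0],z).round(1))
E
```

```text
[570.68798705  30.2829898  297.15825858] [-0.75051101  0.15887555  0.45511297] 8.6 -0.05094676492450808
ins
  circ [801.6  -2.9] 62.8 resid 23.73 area 5490 px [491. 223.]
insert {'pixel': [261.8, 105.9], 'score': 0.92} [408.9 -55.8 177. ]
insert {'pixel': [81.1, 443.0], 'score': 0.76} [731.7 130.9 177. ]
recess {'pixel': [48.4, 274.3], 'score': 0.25} [581.3 152.2 187. ]
ins
  circ [  239.9 -1508.2] 291.4 resid 5.24 area 2279 px [413.  22.]
  circ [  78.7 -521.9] 91.7 resid 5.6 area 730 px [445. 123.]
  circ [ 339.6 -208.7] 63.7 resid 0.97 area 916 px [352. 163.]
  circ [572.4 -79.7] 48.4 resid 0.72 area 683 px [261. 177.]
  circ [837.9  87.7] 85.2 resid 32.03 area 1237 px [137. 203.]
  circ [883.3 501. ] 48.5 resid 6.38 area 319 px [ 30. 325.]
insert {'pixel': [222.4, 354.9], 'score': 0.92} [317.7  21.1 177. ]
insert {'pixel': [346.0, 209.7], 'score': 0.81} [549.6 417.4 177. ]
insert {'pixel': [267.2, 139.2], 'score': 0.78} [752.2 277.1 177. ]
insert {'pixel': [378.1, 255.5], 'score': 0.64} [454.6 456.5 177. ]
recess {'pixel': [174.0, 262.7], 'score': 0.62} [570.4 -94.4 187. ]
recess {'pixel': [259.3, 231.6], 'score': 0.26} [566.6 215.5 187. ]
```

View pics/w5.png

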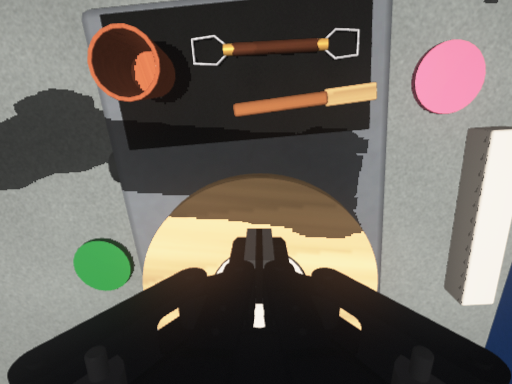

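View pics/s5c.png

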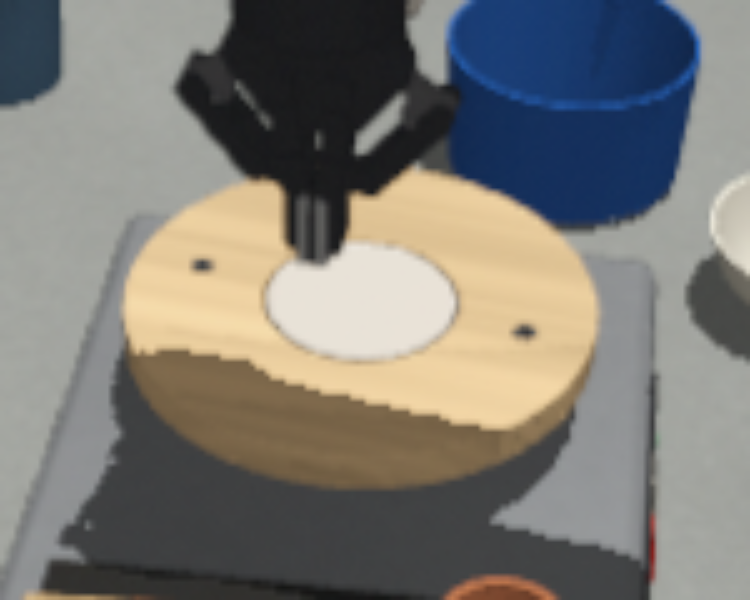

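Seated: the side crop shows the disc filling the recess mouth, its middle at crop pixel (360,300) and an even rim gap. Next the closed fingertips go over the middle, then down to press.

Emit:
{"op": "step_arm", "data": {"increments": [[[-0.04,0,0],[0,0,0],1],[[-0.08,0,0.03],[0,0,0],1],[[-0.1123,-0.0003,0.06],[0,0,0],1],[[-0.1123,-0.0003,0.09],[0,0,0],1],[[-0.1123,-0.0003,0.102],[0,0,0],1],[[-0.1123,-0.0003,0.102],[0,0,0],1]]}}

```text
clock: 9.5
tcp_pos: [572.1, -80.1, 193.6]
tcp_rot: [-179.8, -0.0, 91.2]
ft_force: [0.4, -0.1, 0.1]
finger_gap: 0.0
```

Emit:
{"op": "step_arm", "data": {"increments": [[[0,0,0.001],[0,0,0],1],[[0,0,0.002],[0,0,0],1],[[0,0,0.003],[0,0,0],1],[[0,0,0.004],[0,0,0],1],[[0,0,0.004],[0,0,0],1]]}}

```text
clock: 10.0
tcp_pos: [573.3, -80.6, 191.6]
tcp_rot: [180.0, -0.0, 91.2]
ft_force: [0.5, 0.2, 0.1]
finger_gap: -0.3
```

Emit:
{"op": "step_arm", "data": {"increments": [[[0,0,0.001],[0,0,0],1],[[0,0,0.002],[0,0,0],1],[[0,0,0.003],[0,0,0],1],[[0,0,0.003],[0,0,0],1]]}}

```text
clock: 10.4
tcp_pos: [573.2, -80.8, 189.1]
tcp_rot: [180.0, -0.0, 91.2]
ft_force: [-1.8, 0.8, 8.1]
finger_gap: -0.1
```

Emit:
{"op": "step_arm", "data": {"increments": [[[0,0,0.001],[0,0,0],1],[[0,0,0.002],[0,0,0],1],[[0,0,0.002],[0,0,0],1]]}}

```text
clock: 10.7
tcp_pos: [573.3, -80.8, 189.1]
tcp_rot: [180.0, -0.1, 91.2]
ft_force: [-8.0, 2.1, 20.4]
finger_gap: 0.1
```

Emit:
{"op": "step_arm", "data": {"increments": [[[0,-0.0005,0.001],[0,0,0],1],[[0,-0.001,0.002],[0,0,0],1],[[0,-0.001,0.003],[0,0,0],1],[[0,-0.001,0.003],[0,0,0],1],[[0,-0.001,0.003],[0,0,0],1]]}}

```text
clock: 11.2
tcp_pos: [573.3, -80.8, 188.9]
tcp_rot: [179.8, -0.2, 91.2]
ft_force: [-12.7, 3.1, 38.1]
finger_gap: 0.2
```

38 N on the middle with the tip at z = 188.9; home is 189. I'll release straight up and clear away.

Emit:
{"op": "step_arm", "data": {"increments": [[[0,-0.001,0.003],[0,0,0],1],[[0,-0.001,0.001],[0,0,0],1],[[0,0,-0.002],[0,0,0],1],[[0,0,-0.005],[0,0,0],1],[[0,0,-0.03],[0,0,0],1],[[0,0,-0.08],[0,0,0],1],[[0,0,-0.13],[0,0,0],1],[[0.05,0,-0.17],[0,0,0],1],[[0.1,0,-0.21],[0,0,0],1],[[0.15,0,-0.23],[0,0,0],1],[[0.18,0,-0.23],[0,0,0],1],[[0.18,0,-0.23],[0,0,0],1],[[0.18,0,-0.23],[0,0,0],1]]}}

```text
clock: 12.5
tcp_pos: [568.2, 101.7, 412.9]
tcp_rot: [-180.0, 0.0, 91.5]
ft_force: [0.2, 0.1, -0.4]
finger_gap: -0.0
```

```bash
python3 - <<'E'
from h import *
s,p=wcam('w6'); print(s['tcp_pos'],s['ft_force'],s['clock'])
q=camera('side'); save(q,'s6')
t=camera('top'); save(t,'t6')
cv2.imwrite('pics/s6c.png',cv2.resize(cv2.imread('pics/s6.png')[117:237,189:339],None,fx=5,fy=5))
for n,P in(('w',p),('s',q),('t',t)):
    hsv=cv2.cvtColor(P['image'],cv2.COLOR_RGB2HSV)
    print(n,'ins'); circ(P,(hsv[...,1]<50)&(hsv[...,2]>175),189)
    for th,z in(('beaker',127),('knife',127),('loop_tool',127)):
        for r in spot_point(th,P)[:1]: print(th,r,onz(P,r['pixel'][1],r['pixel'][0],z).round(1))
E
```

```text
[568.19854901 101.74682606 412.91565008] [ 0.2329678   0.08467676 -0.43824232] 12.5
w ins
  circ [829.1   7.8] 70.8 resid 26.89 area 3588 px [438. 230.]
beaker {'pixel': [133.6, 185.2], 'score': 0.57} [455.7 137.2 127. ]
knife {'pixel': [150.5, 287.1], 'score': 0.95} [611.9 115.6 127. ]
loop_tool {'pixel': [120.1, 268.9], 'score': 0.84} [582.1 160.4 127. ]
s ins
  circ [  251.9 -1519.8] 303.8 resid 2.84 area 3847 px [395.  17.]
  circ [  78.5 -521.7] 91.3 resid 5.88 area 724 px [445. 123.]
  circ [ 339.6 -208.6] 63.6 resid 0.98 area 898 px [352. 163.]
  circ [572.8 -80.5] 49.0 resid 0.86 area 710 px [261. 177.]
  circ [838.   87.6] 85.2 resid 31.99 area 1235 px [137. 203.]
  circ [883.4 503.4] 50.9 resid 5.68 area 317 px [ 30. 325.]
beaker {'pixel': [262.2, 287.8], 'score': 0.63} [454.9 140.  127. ]
knife {'pixel': [240.0, 228.3], 'score': 0.95} [607.6 106.2 127. ]
loop_tool {'pixel': [257.5, 230.0], 'score': 0.59} [587.8 159.4 127. ]
t ins
  circ [865.7 -63.2] 86.5 resid 33.03 area 1371 px [246.  95.]
  circ [ 720.4 -725.4] 80.9 resid 7.8 area 1978 px [474. 141.]
  circ [644.3 538.4] 69.4 resid 8.57 area 1730 px [ 39. 171.]
  circ [ 650.2 -313.7] 43.3 resid 0.53 area 726 px [333. 166.]
  circ [571.2 -80.8] 48.9 resid 0.65 area 952 px [253. 193.]
  circ [487.3 711.3] 108.6 resid 6.02 area 496 px [  5. 223.]
  circ [ 339. -360.] 65.6 resid 1.71 area 1512 px [353. 273.]
  circ [331.  715.4] 120.1 resid 5.6 area 413 px [  4. 279.]
  circ [  83.6 -638.7] 83.1 resid 14.81 area 1363 px [456. 356.]
beaker {'pixel': [238.1, 184.9], 'score': 0.83} [448.  123.4 127. ]
knife {'pixel': [185.7, 188.5], 'score': 0.68} [606.4 115.7 127. ]
```

View pics/w6.png

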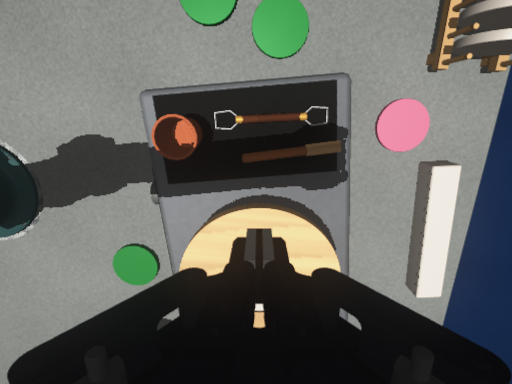

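View pics/s6c.png

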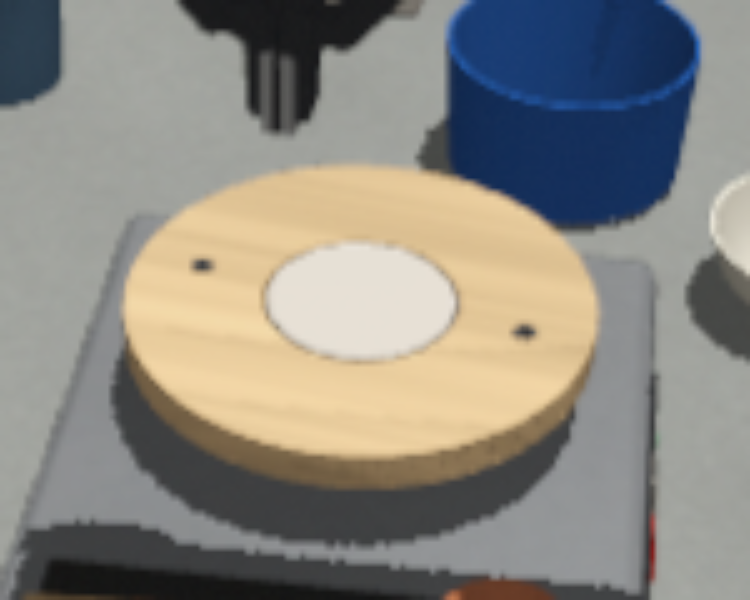

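View pics/t6.png

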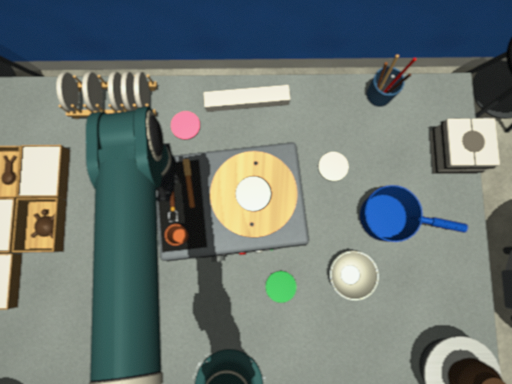

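The side crop shows the insert flush in the recess with an even rim gap, its middle at crop pixel (361,300). The top view shows it centred at (253,193), with the beaker, knife, spare, bowl and pot where they were. The hand is clear, so I'll hand it in.

```bash
python3 -c "
from plant import *
print(job_done()); print(sense()['clock'])"
```

```text
the job is handed in; nothing more can be done
None
the job is handed in; nothing more can be done
```

The insert is down in the recess and pressed home, and the job was handed in at about 12.7 s with the hand clear.

- **Nudge:** I slid the insert along -y with two part-open fingers, tips about 3 mm above the bat. It dropped in when its middle reached the recess's middle. Then I lifted the fingers off and shut them.
- **Press:** With the shut fingertips near its middle (about 1–1.5 mm off my recess estimate), I pressed to 38 N. The tip stopped at z = 188.9 mm, against 189 mm when fully home. The press also put about 13 N of sideways load on the insert.
- **Last checks:** The side and top cameras put the insert at (572.8, -80.5) and (571.2, -80.8), and my recess estimate was about (572.5, -82). That agrees within the calibration and the 2 mm play. The side view shows an even gap all round.
- **Other things:** Nothing else looks moved in the final pictures. The position readings for the beaker, knife and loop tool scatter by up to about 14 mm between cameras, and within one camera they shifted by no more than about 9 mm. I therefore judged those by eye.
- **What didn't work:** The wrist camera could not confirm the final seating because the shut fingers hid the insert. The trained network did not list the seated insert among its finds, so those positions come from colour-and-circle fits.

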